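# Clear glazed chips off the board and gather them in the tray's blue corner

## Robot

A 7-joint arm with a two-finger parallel gripper is mounted at the origin on the work surface. World frame = base frame: x ahead of the robot, y to its left, z up, the work surface at z = 0. Lengths are in m, angles in rad, forces in N, time in s.
With the tool pointing down it reaches from about 0.4 to 0.875 m from the base axis. Payload 19.3 kg.
Tool frame: the origin (TCP) lies at the very end of the fingers, on their centre line; the grasp point (between the pads) lies 19 mm behind it; z points along the fingers, y is the direction in which the jaws open and shut (so a half turn about z gives the same grasp; the last joint's range is limited). The gripper opens to 85 mm and grips with 20 to 120 N. Pads are 22 mm wide; open, the fingers measure 114 mm over their backs; the gripper's body (76 mm by 85 mm) begins 54 mm behind the grasp point. The pads swing forward as they close: fully open they stand 13 mm farther back than shut.
Start: joints at [-1.251, 0.521, -0.036, 1.599, 0.021, 1.021, -0.113], TCP at [0.238, 0.578, 0.231] pointing down, gripper open.
Joint ranges: [-2.91, 2.91], [-0.3, 2.13], [-1.5, 1.42], [0.17, 2.43], [-1.26, 4.41], [0.16, 1.93], [-2.52, 2.52]. Speed limits (rad/s): [1.89, 1.89, 2.39, 2.39, 3.01, 3.01, 3.01].

## Interface

Orientations are given as [roll, pitch, yaw] about the fixed x, y, z axes, in that order (R = Rz(yaw) Ry(pitch) Rx(roll)).
In Python, from workcell import bot gives the robot as it stands. The module is installed in compiled form; this text tells all that it offers.
- The arm moves only by the shell command python3 -m inch 'ROWS' [FORCE]. ROWS is JSON, a list of rows, each an object of numbers: "dx", "dy", "dz": the shift along the tool's x, y, z in mm; "rx", "ry", "rz": the turn, a rotation vector about the tool's x, y, z in rad; "hand": the closure, from -1 (fully open) to 1 (shut), so that 0 is half open. In form: [{"dx": .., "dy": .., "dz": .., "rx": .., "ry": .., "rz": .., "hand": ..}, ...]. A call has 1 to 10 rows; each row shifts and turns the commanded pose from where the row before left it, along the tool's axes as they then stand; what a row does not reach is not made up. A row lasts 1/10 s, in which the tool goes at most 50 mm and 8.59 degrees, less where a joint would pass 70% of its speed; a pose out of reach is approached as far as the arm can. A call with a gripper value outside its range is refused whole. The fingers move at their own pace and stop on an object; FORCE is the grip in N (left out, the last holds). Time passes only in rows, so rows that do not move let the fingers close. It gives the time, the measured TCP pose, the force and the opening at its end, in the units of the state.
- bot.observe(): the state, without advancing time (a new reading comes with each control period).
- bot.grab_frame(name): name is "scene" or "top" or "wrist"; returns (picture, depth): 420x560x3 uint8, red, green, blue; 420x560 float32, m along the optical axis (not along the pixel's ray), 0 where there is no reading.
- bot.get_calibration(name): a dict with "vertical_fov" (degrees; the focal length in pixels is half the picture's height over the tangent of half this angle, whatever the lens; pixels are square), "cx", "cy" (the principal point, pixels), "origin" and "orientation" of the camera in the world. Camera axes: x right, y down, z forward; pixel columns grow to the right and rows downward; lengths in m; the calibration is good to about 2 mm. A picture is of the moment at which its call begins: read the wrist's pose just before it. get_calibration takes no time and is no camera call; for the wrist camera it gives the pose at the moment of the call.
- bot.job_done(): hands the job in, once; it reports no verdict.
Trained networks look in the newest picture that a camera, given by its name, has taken for a name from the list of things; names that differ only in an ending like _2 or _b are one class to them, and where a whole thing is asked for, a point or a joint stands for the part that bears it (a point fixed in the world has none). Each returns a list of dicts, best first, with "score" (0 to 1); they miss things now and then, are a little off and sometimes report something else, mostly with a low value. They report only what shows in the picture. A call takes as long as a camera call. They do not tell look-alikes from the thing itself.
- bot.trace(camera, target): "region" (420x560 bool, what is visible of it) and "box" ([left, top, right, bottom] in pixels, round what is visible of it).
- bot.tip_of(camera, target): "centre" ([row, column] in pixels: a listed point, or the origin of a listed thing).
The state is a dict: "clock": time; "qpos": joint angles; "qd": joint speeds; "joint_efforts": joint torques, N m; "position": TCP position; "tool_rot": TCP orientation; "force": force on the tool from outside, world axes, zero at the start; "moment": the same for the moment, N m; "grip_width": finger opening in m.
Only numpy, scipy, OpenCV 4.12 (cv2) and the standard library are available. Lean on these libraries where they do the work, as an engineer would, in place of code of your own. Each camera call takes 0.05 s, during which the arm holds its last target.

## Task

Take the scraper block and with it, not with the fingers, push all five glazed chips off the board into the white tray, then stand the scraper back upright on top of the board and let go of it. Then pick the tray up by its handle bar, clear of the table and the board, and tilt it about 30 degrees down towards its blue corner until all five chips have slid into that corner. Finish while still holding the tray still in the air, tilted like that; leave the other things alone.

Things in the scene. Friction and masses are not known exactly. Their poses are not given: they have to be found in the camera images.
- board_top (a point): fixed sweeping board: white plaster slab on a wooden plinth, 166 (its x) by 220 (its y) mm, top face 60 mm above the table. Point: centre of the top face; z up. A fence 8 mm thick, 16 mm high runs along both long sides, 150 mm between them; both ends (y = +-110 mm) are open. The tray stands against the -y end.
- scraper_grip (a point): loose scraper, 160 g, standing on the table: dark wooden block 138 (its x) by 36 (its y) by 28 mm high, with an orange upright grip on top, 24 (x) by 30 (y) by 42 mm high. Point: centre of the grip, 48 mm above the underside (whole height 70 mm); z up. Either long face can push.
- tray_bar (a point): centre of the handle bar of the white loose tray (0.4 kg), 125 mm above the tray's underside. The wooden bar is rigid, runs along the tray's x over its middle, 20 (y) by 22 mm (z), 190 mm free between two grey posts outside the tray's x walls. z up, out of the tray.
- tray_floor (a point): centre of the tray's floor (upper face, 5 mm thick), 120 mm below the bar's centre; axes as the bar. Inside 180 (x) by 160 (y) mm, outside 190 by 170; walls 42 mm high, 5 mm thick. Stands on the table, its +y wall about 5 mm from the board's -y end and nearly parallel, rim 18 mm below the board's top.
- tray_corner (a point): the blue corner of the tray, where floor and two walls meet inside: at x = -90 mm, y = -80 mm from the floor's centre, away from the board. Same axes as the tray.
- chip1_center (a point): smooth glazed ceramic chip, six-sided, 22 mm across and 12 mm thick, 11 g, slippery (friction about 0.17); starts flat on the board's top; this point is its centre
- chip2_center (a point): smooth glazed ceramic chip, six-sided, 22 mm across and 12 mm thick, 11 g, slippery (friction about 0.17); starts flat on the board's top; this point is its centre
- chip3_center (a point): smooth glazed ceramic chip, six-sided, 22 mm across and 12 mm thick, 11 g, slippery (friction about 0.17); starts flat on the board's top; this point is its centre
- chip4_center (a point): smooth glazed ceramic chip, six-sided, 22 mm across and 12 mm thick, 11 g, slippery (friction about 0.17); starts flat on the board's top; this point is its centre
- chip5_center (a point): smooth glazed ceramic chip, six-sided, 22 mm across and 12 mm thick, 11 g, slippery (friction about 0.17); starts flat on the board's top; this point is its centre
- glaze_jar: bystander: lidded blue glaze jar, 64 mm across, 85 mm tall; origin at its underside, leave alone
- mug: bystander: white mug, 80 mm across, 95 mm tall; origin at its underside, leave alone
- brush: bystander: brush lying on the table; leave alone
- spatula: bystander: spatula lying on the table; leave alone
- bowl: bystander: small terracotta bowl, 120 mm across, 50 mm tall; origin at its underside, leave alone
- weight: bystander: brass weight, 60 mm across, 45 mm tall; origin at its underside, leave alone
Mind the look-alikes: they are no part of the job. Leave any green look-alike of the part that bears scraper_grip alone.

How it is judged:
By the outcome, as a careful person would: the job done as asked, in the order asked, and still so for the second after the job is handed in, while the arm keeps its last pose, push and grip.
It also fails if it takes over 53 s, if anything falls off the work surface, if the arm or the gripper's body presses on something with over 40 N, if the wrist force passes 120 N, or if a joint passes its speed limit or range.

## Working session

There is one attempt and no reset: what is moved stays moved. The work goes in short steps, Python scripts to look and compute and a shell command to move; the robot and the scene stay as the last step left them, time stands still between calls to the robot, and variables do not carry over. Pictures are saved under pics/ and viewed, and the job is handed in when it is done.

```bash
mkdir -p pics; ls
cat > h.py <<'E'
import numpy as np, cv2
from scipy.spatial.transform import Rotation as R
from workcell import bot
def cal(n):
    c=bot.get_calibration(n); f=210/np.tan(np.radians(c['vertical_fov'])/2)
    o=np.array(c['orientation'],float)
    M=R.from_euler('xyz',o).as_matrix() if o.shape==(3,) else o
    return f,c['cx'],c['cy'],np.array(c['origin']),M
def p2w(C,r,c,d):
    f,cx,cy,o,M=C; return o+M@np.array([(c-cx)/f*d,(r-cy)/f*d,d])
def ray_z(C,r,c,z):
    f,cx,cy,o,M=C; v=M@np.array([(c-cx)/f,(r-cy)/f,1]); return o+v*(z-o[2])/v[2]
def w2p(C,p):
    f,cx,cy,o,M=C; q=M.T@(np.array(p)-o); return q[1]/q[2]*f+cy,q[0]/q[2]*f+cx
def snap(n,name):
    C=cal(n); im,d=bot.grab_frame(n); cv2.imwrite(f'pics/{name}.png',im[:,:,::-1]); np.savez(f'pics/{name}.npz',im=im,d=d); return C,im,d
def cloud(C,d):
    f,cx,cy,o,M=C; v,u=np.mgrid[:420,:560]; P=np.stack([(u-cx)/f*d,(v-cy)/f*d,d],-1); return P@M.T+o
E
python3 - <<'E'
from h import *
s=bot.observe(); print(s)
for n in('scene','top'):
    print(bot.get_calibration(n)); C,im,d=snap(n,n+'0')
    for t in ['board_top','scraper_grip','tray_bar','tray_floor','tray_corner','chip1_center','glaze_jar','mug','bowl','weight','brush','spatula']:
        for x in bot.tip_of(n,t)[:7]:
            r,c=x['centre']; dd=d[int(r),int(c)]; print(n,t,round(x['score'],2),round(r),round(c),p2w(C,r,c,dd).round(3))
E
```

```text
pics
{'clock': 0.0, 'qpos': array([-1.25119736,  0.52198999, -0.03631567,  1.599971  ,  0.02115469,
        1.02107981, -0.11278397]), 'qd': array([ 0.00136494,  0.00015012,  0.00034869, -0.00143241,  0.00119032,
       -0.00029422,  0.00054413]), 'joint_efforts': array([ 1.04663919e-03, -9.27122211e+01,  1.98080577e+00, -3.69934165e+01,
        1.79979176e-02,  8.37958069e-03, -3.90386458e-05]), 'position': array([0.23740934, 0.57781537, 0.23075406]), 'tool_rot': array([-3.14052812e+00,  4.17473326e-05,  2.75176524e+00]), 'force': array([-0.20813226, -0.39257565, -0.21815311]), 'moment': array([-0.02241067, -0.0172259 , -0.06471746]), 'grip_width': 0.08535050031312359}
{'vertical_fov': 45.22827172475958, 'cx': 282.08019802149954, 'cy': 211.48567181676856, 'origin': array([1.38421025, 0.55863199, 1.11230579]), 'orientation': array([-2.39508656, -0.01140286,  2.11066938])}
scene board_top 0.64 215 277 [0.564 0.063 0.061]
scene scraper_grip 0.83 176 320 [0.352 0.09  0.056]
scene scraper_grip 0.74 253 384 [0.527 0.375 0.058]
scene tray_bar 0.59 168 218 [ 0.554 -0.141  0.133]
scene tray_
[... 739 characters left out ...]
aper_grip 0.65 267 266 [0.329 0.092 0.076]
top scraper_grip 0.46 207 278 [0.547 0.054 0.061]
top tray_bar 0.55 207 335 [ 0.537 -0.147  0.135]
top tray_floor 0.72 251 139 [0.377 0.552 0.049]
top tray_corner 0.82 236 351 [ 0.447 -0.219  0.043]
top chip1_center 0.37 222 274 [0.489 0.066 0.076]
top glaze_jar 0.84 192 194 [0.594 0.359 0.083]
top mug 0.66 265 405 [ 0.344 -0.423  0.012]
top bowl 0.96 181 398 [ 0.666 -0.406  0.008]
top weight 0.75 250 136 [0.381 0.564 0.041]
top weight 0.55 183 395 [ 0.659 -0.398  0.004]
top brush 0.84 222 386 [ 0.505 -0.355  0.019]
top brush 0.33 206 281 [0.55  0.041 0.067]
top spatula 0.57 152 281 [ 0.774  0.042 -0.002]
top spatula 0.48 191 194 [0.598 0.36  0.084]
```

Run:
```python
import cv2
a=cv2.imread('pics/scene0.png'); cv2.imwrite('pics/scene0c.png',cv2.resize(a[120:330,130:500],None,fx=2.1,fy=2.1,interpolation=cv2.INTER_CUBIC))
a=cv2.imread('pics/top0.png'); cv2.imwrite('pics/top0c.png',cv2.resize(a[120:310,120:420],None,fx=2.6,fy=2.6,interpolation=cv2.INTER_CUBIC))
```

```text
(no output)
```

View pics/scene0c.png

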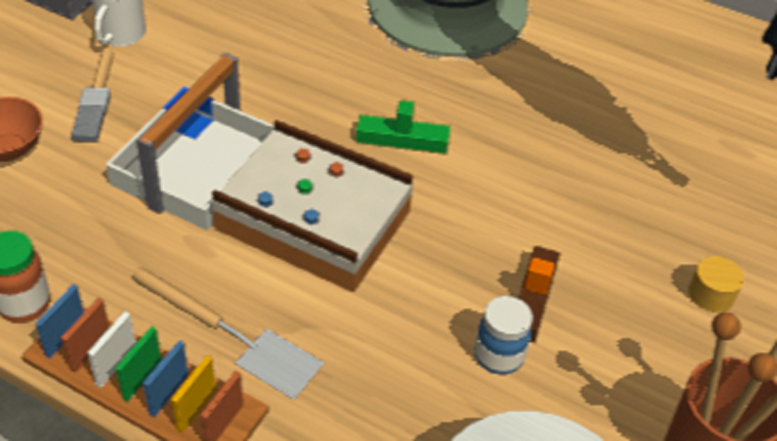

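View pics/top0c.png

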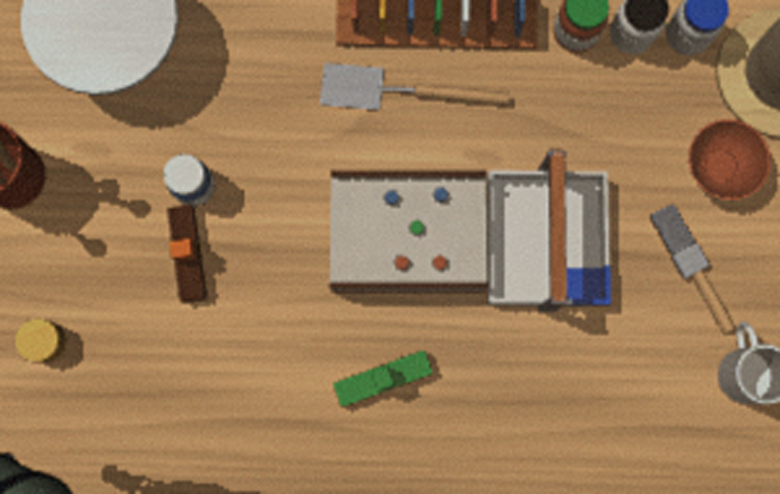

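The only real scraper is the dark block with the orange grip, at top px (192,218). The green one at (266,267) is the look-alike. Next I'll measure poses from both cameras.

```bash
cat > meas.py <<'E'
from h import *
def load(n,name):
    z=np.load(f'pics/{name}.npz'); return cal(n),z['im'],z['d']
def rect(P): 
    r=cv2.minAreaRect((P[:,:2]*1000).astype(np.float32)); return np.round(r[0],1),np.round(r[1],1),round(r[2],1)
E
python3 - <<'E'
from meas import *
for n in('top','scene'):
    C,im,d=load(n,n+'0'); P=cloud(C,d); hsv=cv2.cvtColor(im,cv2.COLOR_RGB2HSV); X,Y,Z=P[...,0],P[...,1],P[...,2]
    tb=(d>0)&(abs(Z)<.01); print(n,'table z',np.median(Z[tb]),Z[tb].std())
    near=(abs(X-.5)<.13)&(abs(Y-.36)<.1)
    g=near&(Z>.06)&(Z<.085)&(hsv[...,1]>150)&(X<.57); print('grip top',g.sum(),P[g].mean(0),rect(P[g]))
    b=near&(Z>.018)&(Z<.04)&(hsv[...,2]<110)&(X<.57); print('block',b.sum(),P[b].mean(0),rect(P[b]))
    t=(abs(X-.55)<.12)&(abs(Y-.06)<.15)&(Z>.05)&(Z<.09); print('board',t.sum(),np.median(Z[t]),rect(P[t]))
    bar=(abs(X-.54)<.2)&(abs(Y+.14)<.12)&(Z>.115)&(Z<.16); print('bar',bar.sum(),P[bar].mean(0),rect(P[bar]))
    rim=(abs(X-.54)<.2)&(Y<-.03)&(Y>-.3)&(Z>.02)&(Z<.055); print('tray',rim.sum(),rect(P[rim]))
    top=(abs(X-.55)<.07)&(abs(Y-.06)<.1)&(Z>.05)&(Z<.085)&(hsv[...,1]>100)&(hsv[...,2]>60)
    k,l,st,ce=cv2.connectedComponentsWithStats(top.astype(np.uint8))
    for i in range(1,k):
        if st[i,4]>12: print('chip',st[i,4],P[l==i].mean(0).round(4),im[l==i].mean(0).round())
E
```

```text
top table z -0.0001983782156553815 0.0040005587576259875
grip top 56 [0.50857005 0.37472742 0.06955733] (array([508.4, 375.2]), array([23.9, 31.4]), 13.9)
block 271 [0.50354028 0.37246254 0.02746795] (array([505.8, 373.9]), array([130.6,  35.5]), 10.5)
board 2726 0.060337236488819834 (array([540.6,  56.9]), array([165.3, 218.4]), 1.2)
bar 387 [ 0.5354908  -0.14234661  0.13384677] (array([ 538.6, -142.6]), array([ 24.4, 208.5]), 89.8)
tray 451 (array([ 537.4, -131.8]), array([205.8, 197.8]), 0.6)
chip 29 [0.6177 0.1039 0.0756] [68. 47. 35.]
chip 18 [0.5446 0.0458 0.0717] [ 65. 121.  66.]
chip 22 [0.4943 0.0656 0.0717] [135.  80.  57.]
chip 21 [0.4956 0.0116 0.0716] [137.  79.  58.]
scene table z -0.0014203821462641653 0.0031207524990997724
grip top 95 [0.51364196 0.37792867 0.06749746] (array([512. , 377.2]), array([26.8, 29.8]), 9.3)
block 184 [0.51121799 0.37829199 0.02644757] (array([508.6, 375.7]), array([128.9,  33.2]), 10.6)
board 3717 0.05930708900147197 (array([544.8,  59.5]), array([174.5, 223.9]), 1.4)
bar 568 [ 0.55239319 -0.13768123  0.13013848] (array([ 542.4, -141.4]), array([212.9,  26.1]), 0.3)
tray 784 (array([ 544.4, -130.3]), array([214.5, 198.2]), 0.4)
chip 37 [0.501  0.0154 0.0679] [158.  91.  57.]
chip 36 [0.5005 0.0679 0.0685] [156.  88.  54.]
chip 35 [0.5506 0.0487 0.0697] [ 36. 137.  61.]
chip 24 [0.5974 0.016  0.0687] [ 62. 102. 134.]
chip 28 [0.5929 0.0845 0.0703] [ 64. 103. 133.]
```

Run:
```python
import cv2
a=cv2.imread('pics/top0.png'); cv2.imwrite('pics/top0d.png',cv2.resize(a[180:250,170:360],None,fx=4.2,fy=4.2,interpolation=cv2.INTER_CUBIC))
```

```text
(no output)
```

View pics/top0d.png

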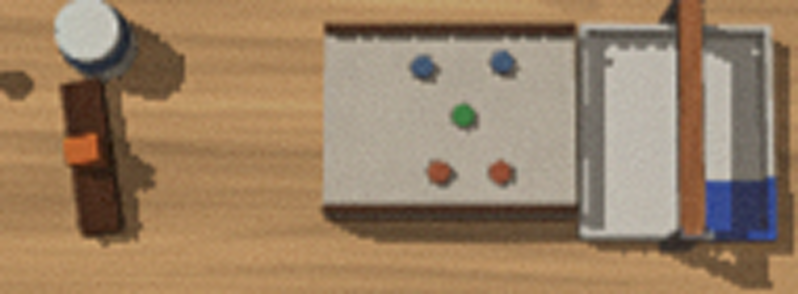

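The crop confirms it: the orange grip on the dark block is at crop px (83,150), with the jar just beyond its far end. Now I'll move above it.

```bash
cat >> h.py <<'E'
def plan(pos,rot=None,roll=np.pi,pitch=0,yaw=None):
    s=bot.observe(); M0=R.from_euler('xyz',s['tool_rot'])
    M1=R.from_euler('xyz',[roll,pitch,np.radians(yaw)]) if rot is None else rot
    dp=np.array(pos)-s['position']
    print('t',round(s['clock'],2),'turn rv',(M0.inv()*M1).as_rotvec().round(4),'shift-before mm',(M0.inv().apply(dp)*1000).round(1),'shift-after mm',(M1.inv().apply(dp)*1000).round(1))
E
python3 - <<'E'
from h import *
plan([.509,.375,.19],yaw=190.5)
E
```

```text
t 1.3 turn rv [-0.     -0.     -0.5731] shift-before mm [-328.3  -84.7   41.3] shift-after mm [-229.9 -249.2   41.3]
```

```bash
python3 -m inch '[{"rz":-0.143},{"rz":-0.143},{"rz":-0.143},{"rz":-0.143,"dx":-20,"dy":-20},{"dx":-35,"dy":-38},{"dx":-35,"dy":-38},{"dx":-35,"dy":-38},{"dx":-35,"dy":-38,"dz":12},{"dx":-35,"dy":-38,"dz":15},{"dx":-35,"dy":-38,"dz":14}]'
python3 - <<'E'
from h import *
s=bot.observe(); print(s['position'],s['tool_rot'],s['qpos'].round(2)); plan([.509,.375,.19],yaw=190.5)
C,im,d=snap('wrist','w1')
from meas import *
P=cloud(C,d);Z=P[...,2];hsv=cv2.cvtColor(im,cv2.COLOR_RGB2HSV)
s2=hsv[...,1]>190
g=(Z>.063)&(Z<.078)&s2&(abs(P[...,0]-.51)<.04)&(abs(P[...,1]-.375)<.04); print(g.sum(),P[g].mean(0),rect(P[g]))
b=(Z>.02)&(Z<.035)&(hsv[...,2]<110)&(abs(P[...,0]-.51)<.09)&(abs(P[...,1]-.375)<.06); print(b.sum(),P[b].mean(0),rect(P[b]))
E
```

```text
[0.23750658 0.57809843 0.2312885 ] [-3.14156855e+00 -6.05698907e-06  2.75179431e+00] [-1.25  0.52 -0.04  1.6   0.02  1.02 -0.11]
t 1.3 turn rv [-0.     -0.     -0.5731] shift-before mm [-328.3  -84.7   41.3] shift-after mm [-229.9 -249.2   41.3]
0 [nan nan nan] (array([0., 0.]), array([0., 0.]), 0.0)
266 [0.4483994  0.37299626 0.02511723] (array([450.9, 370.6]), array([23.9, 27.5]), 9.4)schema error: expected keys dx, dy, dz, rx, ry, rz, hand
<stdin>:7: RuntimeWarning: Mean of empty slice.
  ret = um.true_divide(
```

View pics/w1.png

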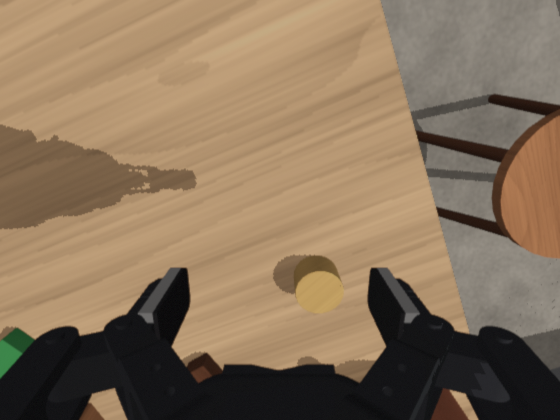

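The call was refused because every key must be given. The wrist picture shows the weight at (318,290) and a corner of the scraper at (205,365).

```bash
python3 -m inch '[{"dx":0,"dy":0,"dz":0,"rx":0,"ry":0,"rz":-0.143,"hand":-1},{"dx":0,"dy":0,"dz":0,"rx":0,"ry":0,"rz":-0.143,"hand":-1},{"dx":0,"dy":0,"dz":0,"rx":0,"ry":0,"rz":-0.143,"hand":-1},{"dx":-20,"dy":-20,"dz":0,"rx":0,"ry":0,"rz":-0.143,"hand":-1},{"dx":-35,"dy":-38,"dz":0,"rx":0,"ry":0,"rz":0,"hand":-1},{"dx":-35,"dy":-38,"dz":0,"rx":0,"ry":0,"rz":0,"hand":-1},{"dx":-35,"dy":-38,"dz":0,"rx":0,"ry":0,"rz":0,"hand":-1},{"dx":-35,"dy":-38,"dz":12,"rx":0,"ry":0,"rz":0,"hand":-1},{"dx":-35,"dy":-38,"dz":15,"rx":0,"ry":0,"rz":0,"hand":-1},{"dx":-35,"dy":-38,"dz":14,"rx":0,"ry":0,"rz":0,"hand":-1}]'
python3 - <<'E'
from h import *
s=bot.observe(); print(s['position'],s['tool_rot'],s['qpos'].round(2)); plan([.509,.375,.19],yaw=190.5)
C,im,d=snap('wrist','w2')
from meas import *
P=cloud(C,d);Z=P[...,2];hsv=cv2.cvtColor(im,cv2.COLOR_RGB2HSV)
s2=hsv[...,1]>190
g=(Z>.063)&(Z<.078)&s2&(abs(P[...,0]-.51)<.04)&(abs(P[...,1]-.375)<.04); print(g.sum(),P[g].mean(0),rect(P[g]))
b=(Z>.02)&(Z<.035)&(hsv[...,2]<110)&(abs(P[...,0]-.51)<.09)&(abs(P[...,1]-.375)<.06); print(b.sum(),P[b].mean(0),rect(P[b]))
E
```

```text
clock: 2.35
position: [0.4956, 0.3803, 0.1927]
tool_rot: [3.141, 0.0, -2.959]
force: [-0.1, 0.9, 0.2]
grip_width: 0.0855
[0.49557411 0.38034801 0.19271713] [ 3.14134758e+00  4.66851710e-04 -2.95938140e+00] [-0.67  0.56 -0.12  1.64  0.08  0.95  0.94]
t 2.35 turn rv [ 0.0002  0.0005 -0.001 ] shift-before mm [-12.2  -7.7   2.7] shift-after mm [-12.2  -7.7   2.7]
0 [nan nan nan] (array([0., 0.]), array([0., 0.]), 0.0)
3217 [0.49912559 0.37341186 0.02660749] (array([510.5, 375.4]), array([141.3,  35.2]), 10.6)<stdin>:7: RuntimeWarning: Mean of empty slice.
  ret = um.true_divide(
```

View pics/w2.png

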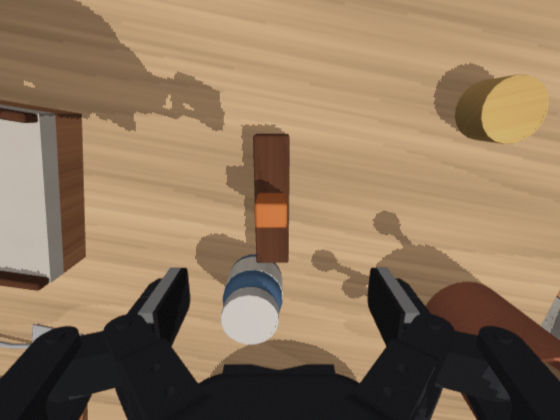

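The wrist picture shows the orange grip at (272,210) and the block upright on the table. It's the same block as measured before (length 141 mm, yaw 10.6°). I'll descend and grasp it.

```bash
python3 -m inch '[{"dx":-13,"dy":-7,"dz":20,"rx":0,"ry":0,"rz":0,"hand":-1},{"dx":0,"dy":0,"dz":35,"rx":0,"ry":0,"rz":0,"hand":-1},{"dx":0,"dy":0,"dz":35,"rx":0,"ry":0,"rz":0,"hand":-1},{"dx":0,"dy":0,"dz":35,"rx":0,"ry":0,"rz":0,"hand":-1},{"dx":0,"dy":0,"dz":20,"rx":0,"ry":0,"rz":0,"hand":-1},{"dx":0,"dy":0,"dz":11,"rx":0,"ry":0,"rz":0,"hand":-1},{"dx":0,"dy":0,"dz":0,"rx":0,"ry":0,"rz":0,"hand":-1}]'
python3 - <<'E'
from h import *
plan([.5095,.3755,.036],yaw=190.6)
E
```

```text
clock: 3.1
position: [0.5077, 0.3768, 0.0359]
tool_rot: [-3.141, -0.002, -2.959]
force: [0.4, -0.6, 0.5]
grip_width: 0.0856
t 3.1 turn rv [-0.0009 -0.0016 -0.0028] shift-before mm [-1.5 -1.6 -0.1] shift-after mm [-1.5 -1.7 -0.1]
```

```bash
python3 -m inch '[{"dx":-1.5,"dy":-1.5,"dz":0,"rx":0,"ry":0,"rz":0,"hand":0},{"dx":0,"dy":0,"dz":0,"rx":0,"ry":0,"rz":0,"hand":1},{"dx":0,"dy":0,"dz":0,"rx":0,"ry":0,"rz":0,"hand":1},{"dx":0,"dy":0,"dz":0,"rx":0,"ry":0,"rz":0,"hand":1},{"dx":0,"dy":0,"dz":0,"rx":0,"ry":0,"rz":0,"hand":1},{"dx":0,"dy":0,"dz":0,"rx":0,"ry":0,"rz":0,"hand":1},{"dx":0,"dy":0,"dz":0,"rx":0,"ry":0,"rz":0,"hand":1},{"dx":0,"dy":0,"dz":0,"rx":0,"ry":0,"rz":0,"hand":1}]' 60
```

```text
clock: 3.9
position: [0.5103, 0.3762, 0.0378]
tool_rot: [3.141, 0.001, -2.96]
force: [-1.3, -1.1, 8.1]
grip_width: 0.0288
```

```bash
python3 -m inch '[{"dx":0,"dy":0,"dz":-10,"rx":0,"ry":0,"rz":0,"hand":1},{"dx":0,"dy":0,"dz":-30,"rx":0,"ry":0,"rz":0,"hand":1},{"dx":0,"dy":0,"dz":-40,"rx":0,"ry":0,"rz":0,"hand":1},{"dx":0,"dy":0,"dz":-40,"rx":0,"ry":0,"rz":0,"hand":1},{"dx":0,"dy":-10,"dz":-20,"rx":0,"ry":0,"rz":0,"hand":1},{"dx":0,"dy":-35,"dz":0,"rx":0,"ry":0,"rz":0.08,"hand":1},{"dx":0,"dy":-35,"dz":0,"rx":0,"ry":0,"rz":0.08,"hand":1},{"dx":0,"dy":-35,"dz":0,"rx":0,"ry":0,"rz":0,"hand":1},{"dx":0,"dy":-10,"dz":0,"rx":0,"ry":0,"rz":0,"hand":1},{"dx":0,"dy":0,"dz":0,"rx":0,"ry":0,"rz":0,"hand":1}]'
python3 - <<'E'
from meas import *
plan([.542,.145,.16],yaw=181.3)
C,im,d=snap('wrist','w3'); C2,im2,d2=snap('top','t3')
for C,im,d in((C,im,d),(C2,im2,d2)):
    P=cloud(C,d);X,Y,Z=P[...,0],P[...,1],P[...,2];hsv=cv2.cvtColor(im,cv2.COLOR_RGB2HSV)
    t=(abs(X-.54)<.12)&(abs(Y-.06)<.13)&(Z>.055)&(Z<.066)&(hsv[...,1]<70); print('slab',t.sum(),np.median(Z[t]),rect(P[t]))
    t=(abs(X-.54)<.12)&(abs(Y-.06)<.13)&(Z>.07)&(Z<.082)&(hsv[...,2]<110)
    for m in (t&(X<.52),t&(X>.56)):
        Q=P[m]; print('fence',m.sum(),rect(Q) if len(Q) else 0)
    # held block
    b=(Z>.1)&(Z<.2)&(hsv[...,2]<110)&(hsv[...,1]>100)&(Y>.2); print('block',b.sum(),rect(P[b]) if b.sum() else 0, P[b].mean(0))
E
```

```text
clock: 4.9
position: [0.523, 0.2505, 0.1778]
tool_rot: [-3.141, 0.001, -3.122]
force: [-0.0, 1.2, -1.1]
grip_width: 0.0293
t 4.9 turn rv [-0.0001  0.0006 -0.0026] shift-before mm [ -16.9 -105.9   17.8] shift-after mm [ -16.6 -105.9   17.8]
slab 27476 0.058472518736440215 (array([538.5,  76.8]), array([187.7, 165.9]), 89.0)
fence 1738 (array([478.9, 100.2]), array([ 41. , 132.1]), 0.8)
fence 1338 (array([600.4,  80.6]), array([ 45.6, 176.2]), 0.9)
block 5107 (array([521., 250.]), array([136.4,  35.2]), 1.3) [0.49940992 0.25078406 0.16694108]
slab 1885 0.059884730000068664 (array([538.1,  57.5]), array([160.5, 218. ]), 0.6)
fence 96 (array([478.9,  31.3]), array([ 37.5, 169.3]), 1.0)
fence 114 (array([600.7,  58.3]), array([ 44.7, 216. ]), 1.1)
block 314 (array([621., 639.]), array([110. , 100.6]), 64.7) [0.61817151 0.63808954 0.13128345]
```

View pics/w3.png

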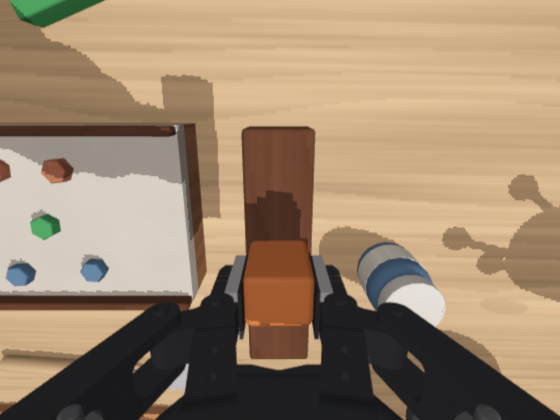

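View pics/t3.png

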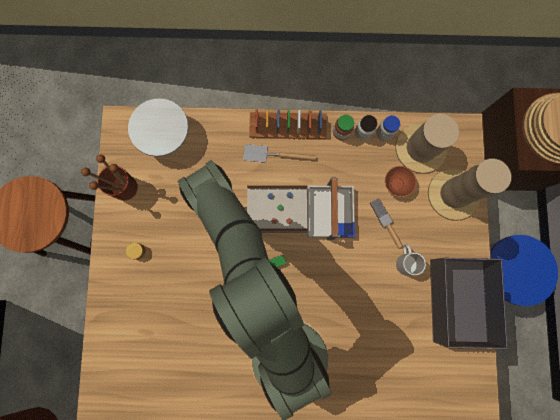

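The wrist picture shows the block held level and square at (278,245), with the board on the left (fences at rows 130 and 300). I'll refine the fence lines from it.

Run:
```python
from meas import *
C,im,d=load('wrist','w3')
P=cloud(C,d);X,Y,Z=P[...,0],P[...,1],P[...,2]
for y in (.04,.08,.12,.155):
    s=(abs(Y-y)<.004)
    for lo,hi in((.45,.5),(.58,.64)):
        m=s&(Z>.0725)&(Z<.079)&(X>lo)&(X<hi); print(y,m.sum(),np.percentile(X[m],[2,50,98]).round(4) if m.any() else '',Z[m].mean())
    m=s&(abs(Z-.0585)<.002)&(X>.45)&(X<.64); print('  slab',np.percentile(X[m],[.5,99.5]).round(4))
b=(Z>.14)&(Z<.2)&(abs(X-.52)<.1)&(abs(Y-.25)<.025)
m=b&(Z<.177)&(X<.5); print('block end x',np.percentile(X[m],[.5,1]),'y',np.percentile(Y[m],[1,99]),Z[m].mean()); m=b&(X>.54); print(np.percentile(X[m],[99,99.5]))
m=(abs(X-.54)<.05)&(abs(Z-.0585)<.003); print('end y',Y[m].max())
```

```text
0.04 81 [0.4602 0.4638 0.4669] 0.07383600861244675
0.04 55 [0.6176 0.6209 0.6241] 0.07362144587715835
  slab [0.4688 0.6182]
0.08 100 [0.4593 0.4629 0.466 ] 0.07388654760633631
0.08 60 [0.6164 0.6203 0.6236] 0.07371685368395982
  slab [0.4679 0.6169]
0.12 103 [0.4584 0.462  0.4652] 0.07391642042498046
0.12 57 [0.6161 0.6188 0.6222] 0.07373300977118431
  slab [0.467  0.6161]
0.155 99 [0.4576 0.4612 0.4644] 0.07400017002468638
0.155 1 [0.6145 0.6145 0.6145] 0.07267105441370766
  slab [0.4663 0.6153]
block end x [0.45229044 0.45245322] y [0.23431694 0.26931239] 0.1661614114602967
[0.58924512 0.58964217]
end y 0.3962539898425501
```

```bash
python3 -m inch '[{"dx":-6,"dy":-34,"dz":0,"rx":0,"ry":0,"rz":0,"hand":1},{"dx":-6,"dy":-34,"dz":0,"rx":0,"ry":0,"rz":0,"hand":1},{"dx":-5,"dy":-34,"dz":5,"rx":0,"ry":0,"rz":0,"hand":1},{"dx":0,"dy":0,"dz":20,"rx":0,"ry":0,"rz":0,"hand":1},{"dx":0,"dy":0,"dz":20,"rx":0,"ry":0,"rz":0,"hand":1},{"dx":0,"dy":0,"dz":10,"rx":0,"ry":0,"rz":0,"hand":1},{"dx":0,"dy":0,"dz":0,"rx":0,"ry":0,"rz":0,"hand":1}]'
python3 - <<'E'
from h import *
plan([.542,.148,.0996],yaw=181.1)
E
```

```text
clock: 5.7
position: [0.5412, 0.1514, 0.1209]
tool_rot: [-3.141, -0.002, -3.118]
force: [-0.1, 0.4, -0.8]
grip_width: 0.0289
t 5.7 turn rv [-0.0002 -0.0021  0.0047] shift-before mm [-0.7 -3.5 21.3] shift-after mm [-0.7 -3.5 21.3]
```

```bash
python3 -m inch '[{"dx":-1,"dy":-3,"dz":10,"rx":0,"ry":0,"rz":0,"hand":1},{"dx":0,"dy":0,"dz":7,"rx":0,"ry":0,"rz":0,"hand":1},{"dx":0,"dy":0,"dz":4,"rx":0,"ry":0,"rz":0,"hand":1},{"dx":0,"dy":0,"dz":0,"rx":0,"ry":0,"rz":0,"hand":1}]'
python3 - <<'E'
from h import *
plan([.542,.148,.0996],yaw=181.1); plan([.5465,-.055,.0996],yaw=181.1)
C,im,d=snap('wrist','w4');C,im,d=snap('scene','s4')
E
```

```text
clock: 6.1
position: [0.5428, 0.1474, 0.1006]
tool_rot: [-3.141, -0.001, -3.119]
force: [-0.5, 0.2, -1.2]
grip_width: 0.029
t 6.1 turn rv [-0.0002 -0.0006  0.003 ] shift-before mm [0.8 0.6 1. ] shift-after mm [0.8 0.6 1. ]
t 6.1 turn rv [-0.0002 -0.0006  0.003 ] shift-before mm [   0.8 -202.4    1. ] shift-after mm [ 2.000e-01 -2.024e+02  1.000e+00]
```

View pics/w4.png

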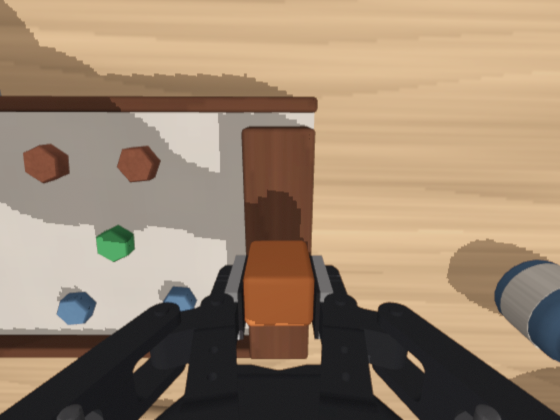

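View pics/s4.png

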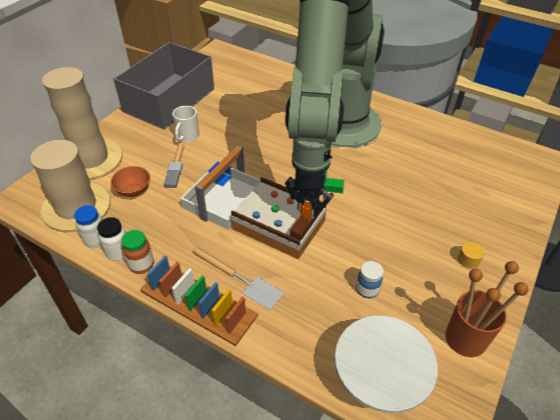

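The block sits between the fences, ahead of all five chips: reds at (46,162) and (138,163), green at (115,243), blues at (76,307) and (180,300). Next I'll check the side gaps offline.

Run:
```python
from meas import *
C,im,d=load('wrist','w4')
P=cloud(C,d);X,Y,Z=P[...,0],P[...,1],P[...,2]
b=(abs(Y-.147)<.02)&(Z>.083)&(Z<.095)
print('block ends',np.percentile(X[b],[.5,99.5]),Z[b].mean(), rect(P[b]))
for y in(.07,.1,.15):
    s=abs(Y-y)<.004
    for lo,hi in((.45,.5),(.58,.64)):
        m=s&(Z>.072)&(Z<.079)&(X>lo)&(X<hi); print(y,m.sum(),np.percentile(X[m],[2,98]) if m.any() else '')
```

```text
block ends [0.4730533  0.60923115] 0.09003994088444768 (array([542.1, 147.1]), array([138.5,  36.2]), 1.3)
0.07 285 [0.45970688 0.49898722]
0.07 0 
0.1 250 [0.45905614 0.46643943]
0.1 0 
0.15 275 [0.45796394 0.47286389]
0.15 0
```

```bash
python3 -m inch '[{"dx":1,"dy":-6,"dz":0,"rx":0,"ry":0,"rz":0,"hand":1},{"dx":0,"dy":-8,"dz":0,"rx":0,"ry":0,"rz":0,"hand":1},{"dx":0,"dy":-8,"dz":0,"rx":0,"ry":0,"rz":0,"hand":1},{"dx":0,"dy":-7,"dz":0,"rx":0,"ry":0,"rz":0,"hand":1},{"dx":0,"dy":-7,"dz":0,"rx":0,"ry":0,"rz":0,"hand":1},{"dx":0,"dy":-7,"dz":0,"rx":0,"ry":0,"rz":0,"hand":1},{"dx":0,"dy":-7,"dz":0,"rx":0,"ry":0,"rz":0,"hand":1},{"dx":0,"dy":-7,"dz":0,"rx":0,"ry":0,"rz":0,"hand":1},{"dx":0,"dy":-7,"dz":0,"rx":0,"ry":0,"rz":0,"hand":1},{"dx":0,"dy":-7,"dz":0,"rx":0,"ry":0,"rz":0,"hand":1}]'
python3 - <<'E'
from h import *
plan([.5465,-.055,.0996],yaw=181.1)
E
```

```text
clock: 7.2
position: [0.5436, 0.0758, 0.101]
tool_rot: [3.142, 0.0, -3.119]
force: [0.2, -0.1, -1.3]
grip_width: 0.0293
t 7.2 turn rv [0.    0.    0.003] shift-before mm [  -0.  -130.8    1.4] shift-after mm [  -0.4 -130.8    1.4]
```

```bash
python3 -m inch '[{"dx":0,"dy":-7,"dz":1,"rx":0,"ry":0,"rz":0,"hand":1},{"dx":0,"dy":-7,"dz":0,"rx":0,"ry":0,"rz":0,"hand":1},{"dx":0,"dy":-7,"dz":0,"rx":0,"ry":0,"rz":0,"hand":1},{"dx":0,"dy":-7,"dz":0,"rx":0,"ry":0,"rz":0,"hand":1},{"dx":0,"dy":-7,"dz":0,"rx":0,"ry":0,"rz":0,"hand":1},{"dx":0,"dy":-7,"dz":0,"rx":0,"ry":0,"rz":0,"hand":1},{"dx":0,"dy":-7,"dz":0,"rx":0,"ry":0,"rz":0,"hand":1},{"dx":0,"dy":-7,"dz":0,"rx":0,"ry":0,"rz":0,"hand":1}]'
python3 - <<'E'
from h import *
plan([.5465,-.055,.0996],yaw=181.1)
C,im,d=snap('wrist','w5')
E
```

```text
clock: 8.0
position: [0.5448, 0.0198, 0.1]
tool_rot: [-3.142, -0.0, -3.119]
force: [0.4, -0.1, -0.8]
grip_width: 0.0294
t 8.0 turn rv [-0.    -0.     0.003] shift-before mm [ -0.1 -74.8   0.4] shift-after mm [ -0.3 -74.8   0.4]
```

View pics/w5.png

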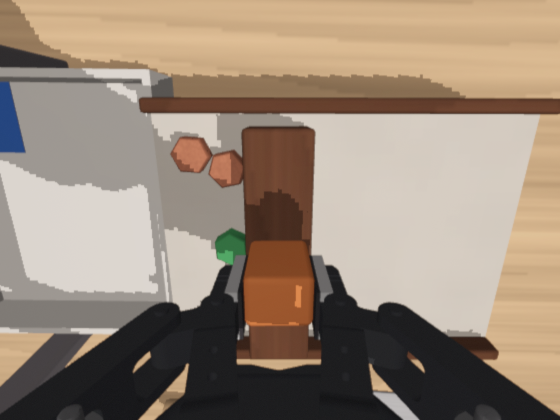

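The reds at (191,155) and (228,169) and the green at (231,246) ride ahead of the block; the blues are hidden behind the finger. I'll continue over the edge.

```bash
python3 -m inch '[{"dx":0,"dy":-6,"dz":0,"rx":0,"ry":0,"rz":0,"hand":1},{"dx":0,"dy":-6,"dz":0,"rx":0,"ry":0,"rz":0,"hand":1},{"dx":0,"dy":-6,"dz":0,"rx":0,"ry":0,"rz":0,"hand":1},{"dx":0,"dy":-6,"dz":0,"rx":0,"ry":0,"rz":0,"hand":1},{"dx":0,"dy":-6,"dz":0,"rx":0,"ry":0,"rz":0,"hand":1},{"dx":0,"dy":-6,"dz":0,"rx":0,"ry":0,"rz":0,"hand":1},{"dx":0,"dy":-6,"dz":0,"rx":0,"ry":0,"rz":0,"hand":1},{"dx":0,"dy":-6,"dz":0,"rx":0,"ry":0,"rz":0,"hand":1},{"dx":0,"dy":-5,"dz":0,"rx":0,"ry":0,"rz":0,"hand":1},{"dx":0,"dy":-5,"dz":0,"rx":0,"ry":0,"rz":0,"hand":1}]'
python3 - <<'E'
from h import *
plan([.5465,-.055,.0996],yaw=181.1)
C,im,d=snap('wrist','w6')
E
```

```text
clock: 9.05
position: [0.546, -0.0381, 0.0999]
tool_rot: [-3.142, -0.0, -3.119]
force: [0.4, -0.5, -0.8]
grip_width: 0.0292
t 9.05 turn rv [-0.     -0.0001  0.0029] shift-before mm [ -0.1 -16.9   0.3] shift-after mm [ -0.1 -16.9   0.3]
```

View pics/w6.png

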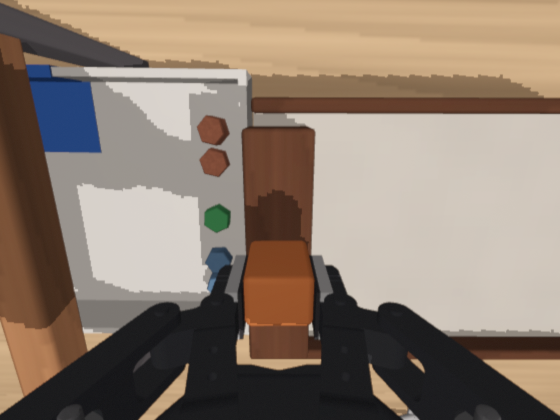

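Four chips plus part of a fifth lie in the tray: reds at (213,130) and (214,162), green at (217,218), blues at (219,260) and (213,287). I'll push 10 mm more to be sure, then go back.

```bash
python3 -m inch '[{"dx":0,"dy":-5,"dz":0,"rx":0,"ry":0,"rz":0,"hand":1},{"dx":0,"dy":-5,"dz":0,"rx":0,"ry":0,"rz":0,"hand":1},{"dx":0,"dy":0,"dz":0,"rx":0,"ry":0,"rz":0,"hand":1},{"dx":0,"dy":15,"dz":0,"rx":0,"ry":0,"rz":0,"hand":1},{"dx":0,"dy":25,"dz":0,"rx":0,"ry":0,"rz":0,"hand":1},{"dx":0,"dy":25,"dz":0,"rx":0,"ry":0,"rz":0,"hand":1},{"dx":0,"dy":25,"dz":0,"rx":0,"ry":0,"rz":0,"hand":1},{"dx":0,"dy":20,"dz":0,"rx":0,"ry":0,"rz":0,"hand":1},{"dx":0,"dy":10,"dz":0,"rx":0,"ry":0,"rz":0,"hand":1},{"dx":0,"dy":0,"dz":0,"rx":0,"ry":0,"rz":0,"hand":1}]'; python3 -m inch '[{"dx":0,"dy":0,"dz":1,"rx":0,"ry":0,"rz":0,"hand":1},{"dx":0,"dy":0,"dz":1,"rx":0,"ry":0,"rz":0,"hand":1},{"dx":0,"dy":0,"dz":0,"rx":0,"ry":0,"rz":0,"hand":1}]'
python3 - <<'E'
from h import *
C,im,d=snap('wrist','w7');C,im,d=snap('scene','s7')
cv2.imwrite('pics/s7c.png',cv2.resize(im[120:270,150:380,::-1],None,fx=3.4,fy=3.4,interpolation=cv2.INTER_CUBIC))
E
```

```text
clock: 10.1
position: [0.5434, 0.0742, 0.0999]
tool_rot: [3.141, -0.0, -3.117]
force: [0.5, -0.6, -1.6]
grip_width: 0.0292
clock: 10.4
position: [0.5437, 0.0713, 0.0979]
tool_rot: [-3.141, -0.0, -3.121]
force: [-0.5, -0.1, -1.2]
grip_width: 0.029
```

View pics/s7c.png

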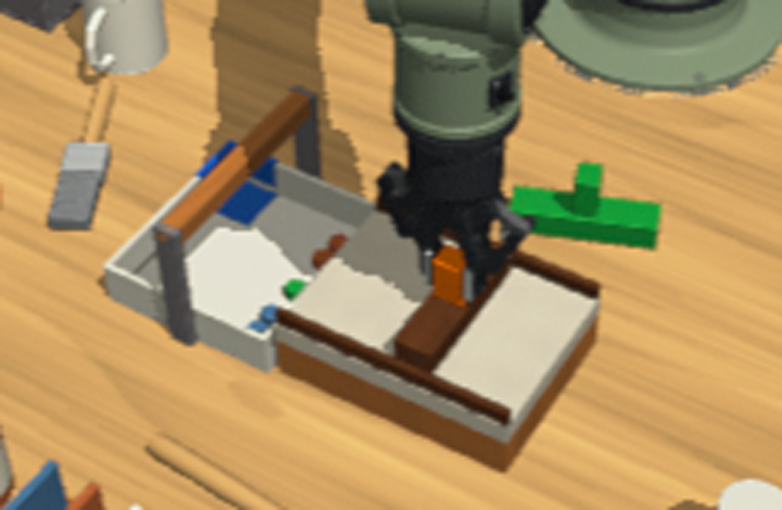

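All five chips are in the tray: two red, one green, two blue. The board is clear and the scraper stands on it, but with no contact force yet. I'll lower slowly until I feel it.

```bash
python3 -m inch '[{"dx":0,"dy":0,"dz":0.5,"rx":0,"ry":0,"rz":0,"hand":1},{"dx":0,"dy":0,"dz":0,"rx":0,"ry":0,"rz":0,"hand":1}]';python3 -m inch '[{"dx":0,"dy":0,"dz":0.5,"rx":0,"ry":0,"rz":0,"hand":1},{"dx":0,"dy":0,"dz":0,"rx":0,"ry":0,"rz":0,"hand":1}]'
```

```text
clock: 10.7
position: [0.5437, 0.0718, 0.0978]
tool_rot: [-3.141, 0.0, -3.12]
force: [-3.0, -2.7, 7.3]
grip_width: 0.029
clock: 10.9
position: [0.5437, 0.0718, 0.0978]
tool_rot: [-3.141, 0.0, -3.12]
force: [-6.3, -3.2, 18.0]
grip_width: 0.0291
```

```bash
python3 -m inch '[{"dx":0,"dy":0,"dz":-0.7,"rx":0,"ry":0,"rz":0,"hand":1},{"dx":0,"dy":0,"dz":0,"rx":0,"ry":0,"rz":0,"hand":0.3},{"dx":0,"dy":0,"dz":0,"rx":0,"ry":0,"rz":0,"hand":0},{"dx":0,"dy":0,"dz":0,"rx":0,"ry":0,"rz":0,"hand":-0.5},{"dx":0,"dy":0,"dz":0,"rx":0,"ry":0,"rz":0,"hand":-1},{"dx":0,"dy":0,"dz":0,"rx":0,"ry":0,"rz":0,"hand":-1},{"dx":0,"dy":0,"dz":-20,"rx":0,"ry":0,"rz":0,"hand":-1},{"dx":0,"dy":0,"dz":-40,"rx":0,"ry":0,"rz":0,"hand":-1},{"dx":0,"dy":0,"dz":-40,"rx":0,"ry":0,"rz":0,"hand":-1},{"dx":0,"dy":0,"dz":0,"rx":0,"ry":0,"rz":0,"hand":-1}]'
python3 - <<'E'
from h import *
plan([.543,-.10,.23],yaw=180.3)
C,im,d=snap('wrist','w8')
E
```

```text
clock: 11.9
position: [0.5458, 0.0727, 0.2024]
tool_rot: [3.14, 0.007, -3.12]
force: [0.3, 0.1, -0.6]
grip_width: 0.0853
t 11.9 turn rv [0.0013 0.0069 0.0167] shift-before mm [   6.4 -172.6  -27.9] shift-after mm [   3.7 -172.7  -27.6]
```

View pics/w8.png

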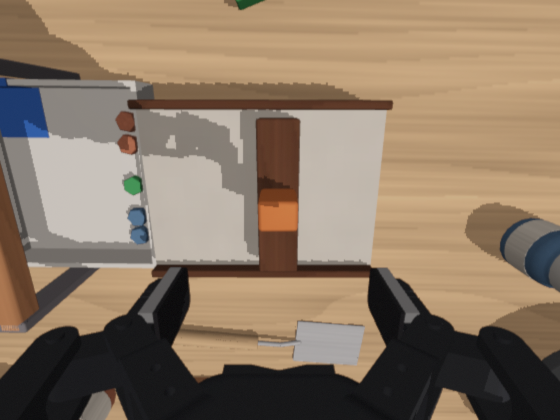

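The scraper stands free and upright on the board at (278,210). The five chips lie along the tray's board-side wall (cols 125–140). Next I'll go above the bar and measure it with the wrist camera.

```bash
python3 -m inch '[{"dx":0,"dy":-15,"dz":-10,"rx":0,"ry":0,"rz":0,"hand":-1},{"dx":0,"dy":-40,"dz":-10,"rx":0,"ry":0,"rz":0.016,"hand":-1},{"dx":0,"dy":-40,"dz":0,"rx":0,"ry":0,"rz":0,"hand":-1},{"dx":0,"dy":-40,"dz":0,"rx":0,"ry":0,"rz":0,"hand":-1},{"dx":0,"dy":-40,"dz":0,"rx":0,"ry":0,"rz":0,"hand":-1},{"dx":0,"dy":-15,"dz":0,"rx":0,"ry":0,"rz":0,"hand":-1},{"dx":0,"dy":0,"dz":0,"rx":0,"ry":0,"rz":0,"hand":-1}]'
python3 - <<'E'
from meas import *
s=bot.observe(); print(s['position'],s['tool_rot'],s['qpos'].round(2))
C,im,d=snap('wrist','w9')
P=cloud(C,d);X,Y,Z=P[...,0],P[...,1],P[...,2]; hsv=cv2.cvtColor(im,cv2.COLOR_RGB2HSV)
m=(Z>.128)&(Z<.142)&(abs(Y+.1415)<.03)&(abs(X-.54)<.13)&(hsv[...,1]>60); print('bar top',m.sum(),P[m].mean(0),rect(P[m]),np.percentile(X[m],[.5,99.5]))
m=(abs(Z-.042)<.004)&(Y<-.04)&(Y>-.26)&(abs(X-.54)<.12); print('rim',rect(P[m]))
plan([.543,-.1415,.107],yaw=180.3)
E
```

```text
clock: 12.65
position: [0.5448, -0.1209, 0.2171]
tool_rot: [-3.141, -0.001, -3.14]
force: [1.2, -0.4, 0.3]
grip_width: 0.0853
[ 0.54481907 -0.12085974  0.21710723] [-3.14080999e+00 -1.44339356e-03 -3.13961336e+00] [ 0.13  0.43 -0.02  1.79  0.01  0.92  1.67]
bar top 6586 [ 0.52981887 -0.14357498  0.1343677 ] (array([ 540. , -143.9]), array([208.8,  24.1]), 0.5) [0.43657672 0.64088308]
rim (array([ 537.4, -140.9]), array([199.4, 177.5]), 0.9)
t 12.7 turn rv [ 0.0001 -0.0012 -0.0011] shift-before mm [  2.1 -22.8 110.2] shift-after mm [  2.3 -22.8 110.2]
```

View pics/w9.png

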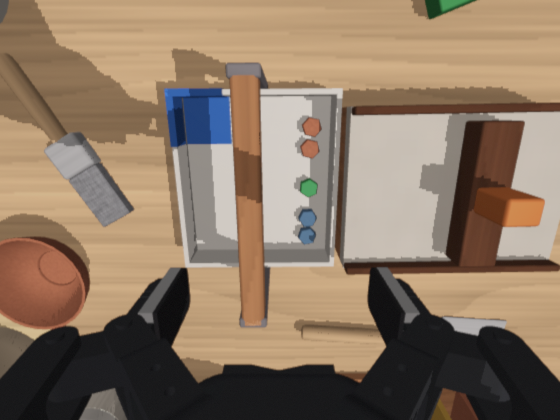

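The bar runs from (240,75) to (252,320), clear of everything, with the chips along cols 300–315. I'll descend onto it.

```bash
python3 -m inch '[{"dx":5,"dy":-22,"dz":0,"rx":0,"ry":0,"rz":-0.006,"hand":-1},{"dx":0,"dy":0,"dz":25,"rx":0,"ry":0,"rz":0,"hand":-1},{"dx":0,"dy":0,"dz":30,"rx":0,"ry":0,"rz":0,"hand":-1},{"dx":0,"dy":0,"dz":30,"rx":0,"ry":0,"rz":0,"hand":-1},{"dx":0,"dy":0,"dz":18,"rx":0,"ry":0,"rz":0,"hand":-1},{"dx":0,"dy":0,"dz":7,"rx":0,"ry":0,"rz":0,"hand":-1},{"dx":0,"dy":0,"dz":0,"rx":0,"ry":0,"rz":0,"hand":-1}]'
python3 - <<'E'
from h import *
plan([.54,-.1435,.107],yaw=180.5)
E
```

```text
clock: 13.4
position: [0.5405, -0.1387, 0.1071]
tool_rot: [3.141, -0.001, -3.128]
force: [0.2, -0.3, 0.6]
grip_width: 0.0856
t 13.4 turn rv [ 0.0006 -0.0015  0.0047] shift-before mm [ 0.6 -4.8  0.1] shift-after mm [ 0.6 -4.8  0.1]
```

```bash
python3 -m inch '[{"dx":0,"dy":-4.5,"dz":0,"rx":0,"ry":0,"rz":0.004,"hand":0},{"dx":0,"dy":0,"dz":0,"rx":0,"ry":0,"rz":0,"hand":0.3},{"dx":0,"dy":0,"dz":0,"rx":0,"ry":0,"rz":0,"hand":0.5},{"dx":0,"dy":0,"dz":0,"rx":0,"ry":0,"rz":0,"hand":1},{"dx":0,"dy":0,"dz":0,"rx":0,"ry":0,"rz":0,"hand":1},{"dx":0,"dy":0,"dz":0,"rx":0,"ry":0,"rz":0,"hand":1},{"dx":0,"dy":0,"dz":0,"rx":0,"ry":0,"rz":0,"hand":1},{"dx":0,"dy":0,"dz":0,"rx":0,"ry":0,"rz":0,"hand":1},{"dx":0,"dy":0,"dz":0,"rx":0,"ry":0,"rz":0,"hand":1}]' 110
```

```text
clock: 14.3
position: [0.541, -0.1441, 0.1083]
tool_rot: [-3.142, 0.001, -3.133]
force: [-2.7, 1.1, 8.4]
grip_width: 0.0185
```

Gripped: the opening is 18.5 mm on the 20 mm bar. I'll lift straight up slowly.

```bash
python3 -m inch '[{"dx":0,"dy":0,"dz":-2,"rx":0,"ry":0,"rz":0,"hand":1},{"dx":0,"dy":0,"dz":-6,"rx":0,"ry":0,"rz":0,"hand":1},{"dx":0,"dy":0,"dz":-12,"rx":0,"ry":0,"rz":0,"hand":1},{"dx":0,"dy":0,"dz":-20,"rx":0,"ry":0,"rz":0,"hand":1},{"dx":0,"dy":0,"dz":-25,"rx":0,"ry":0,"rz":0,"hand":1},{"dx":0,"dy":0,"dz":-30,"rx":0,"ry":0,"rz":0,"hand":1},{"dx":0,"dy":0,"dz":-30,"rx":0,"ry":0,"rz":0,"hand":1},{"dx":0,"dy":0,"dz":-30,"rx":0,"ry":0,"rz":0,"hand":1},{"dx":0,"dy":0,"dz":-30,"rx":0,"ry":0,"rz":0,"hand":1},{"dx":0,"dy":0,"dz":-30,"rx":0,"ry":0,"rz":0,"hand":1}]' 120; python3 -m inch '[{"dx":0,"dy":-5,"dz":-20,"rx":0,"ry":0,"rz":0,"hand":1},{"dx":0,"dy":-10,"dz":-8,"rx":0,"ry":0,"rz":0,"hand":1},{"dx":0,"dy":-10,"dz":0,"rx":0,"ry":0,"rz":0,"hand":1},{"dx":0,"dy":-5,"dz":0,"rx":0,"ry":0,"rz":0,"hand":1},{"dx":0,"dy":0,"dz":0,"rx":0,"ry":0,"rz":0,"hand":1},{"dx":0,"dy":0,"dz":0,"rx":0,"ry":0,"rz":0,"hand":1}]'
python3 - <<'E'
from h import *
s=bot.observe(); print(s['position'],s['tool_rot'],s['qpos'].round(2),s['force'],s['moment'])
C,im,d=snap('scene','s10')
E
```

```text
clock: 15.3
position: [0.5404, -0.1441, 0.3249]
tool_rot: [-3.141, 0.001, -3.133]
force: [0.9, -0.6, -4.2]
grip_width: 0.0181
clock: 15.9
position: [0.5408, -0.174, 0.3497]
tool_rot: [3.141, -0.002, -3.134]
force: [0.1, -0.5, -5.1]
grip_width: 0.018
[ 0.540848   -0.17398788  0.34969502] [ 3.14104929e+00 -1.56217150e-03 -3.13351658e+00] [ 0.21  0.33  0.    1.59 -0.    1.22  1.79] [ 0.1337839  -0.5250812  -5.12851058] [0.02599043 0.00610445 0.00029701]
```

View pics/s10.png

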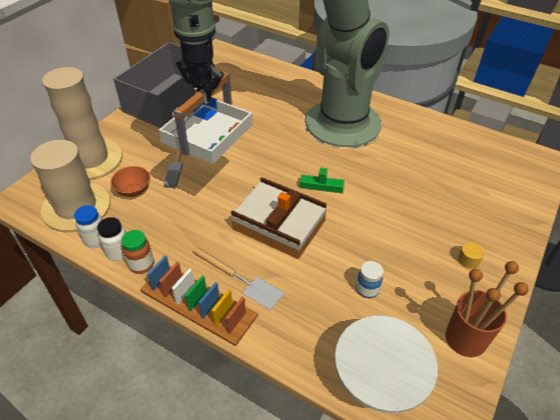

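The tray hangs level and clear of the table at (207,130), with the chips inside. The scraper stands on the board at (283,205). Now I'll tilt it.

```bash
python3 -m inch '[{"dx":0,"dy":0,"dz":0,"rx":-0.015,"ry":-0.017,"rz":0,"hand":1},{"dx":0,"dy":0,"dz":0,"rx":-0.03,"ry":-0.034,"rz":0,"hand":1},{"dx":0,"dy":0,"dz":0,"rx":-0.03,"ry":-0.034,"rz":0,"hand":1},{"dx":0,"dy":0,"dz":0,"rx":-0.03,"ry":-0.034,"rz":0,"hand":1},{"dx":0,"dy":0,"dz":0,"rx":-0.03,"ry":-0.034,"rz":0,"hand":1},{"dx":0,"dy":0,"dz":0,"rx":-0.03,"ry":-0.034,"rz":0,"hand":1},{"dx":0,"dy":0,"dz":0,"rx":-0.03,"ry":-0.034,"rz":0,"hand":1},{"dx":0,"dy":0,"dz":0,"rx":-0.03,"ry":-0.034,"rz":0,"hand":1}]'
python3 - <<'E'
from h import *
s=bot.observe(); print(s['position'],s['qpos'].round(2)); M=R.from_euler('xyz',s['tool_rot']); n=-M.as_matrix()[:,2]; print(n, np.degrees(np.arccos(n[2])))
T=R.from_euler('xyz',[-3.1415,0,-3.1335])*R.from_rotvec([-.348,-.391,0]); plan(s['position'],rot=T)
E
```

```text
clock: 16.75
position: [0.541, -0.1742, 0.3508]
tool_rot: [2.91, 0.255, 3.12]
force: [-0.2, -0.2, -4.7]
grip_width: 0.0185
[ 0.54100654 -0.17421628  0.35078724] [ 0.42  0.26 -0.05  1.74 -0.34  1.02  2.12]
[-0.25054544 -0.22366974  0.94191233] 19.624772733082192
t 16.75 turn rv [-0.1218 -0.1337  0.0005] shift-before mm [0. 0. 0.] shift-after mm [0. 0. 0.]
```

```bash
python3 -m inch '[{"dx":0,"dy":0,"dz":0,"rx":-0.03,"ry":-0.033,"rz":0,"hand":1},{"dx":0,"dy":0,"dz":0,"rx":-0.03,"ry":-0.033,"rz":0,"hand":1},{"dx":0,"dy":0,"dz":0,"rx":-0.03,"ry":-0.033,"rz":0,"hand":1},{"dx":0,"dy":0,"dz":0,"rx":-0.03,"ry":-0.033,"rz":0,"hand":1},{"dx":0,"dy":0,"dz":0,"rx":0,"ry":0,"rz":0,"hand":1},{"dx":0,"dy":0,"dz":0,"rx":0,"ry":0,"rz":0,"hand":1},{"dx":0,"dy":0,"dz":0,"rx":0,"ry":0,"rz":0,"hand":1},{"dx":0,"dy":0,"dz":0,"rx":0,"ry":0,"rz":0,"hand":1},{"dx":0,"dy":0,"dz":0,"rx":0,"ry":0,"rz":0,"hand":1}]'
python3 - <<'E'
from h import *
s=bot.observe(); print(s['position'],s['qpos'].round(2)); M=R.from_euler('xyz',s['tool_rot']); n=-M.as_matrix()[:,2]; print(n, np.degrees(np.arccos(n[2])))
C,im,d=snap('wrist','w11');C,im,d=snap('top','t11');C,im,d=snap('scene','s11')
P=cloud(C,d);hsv=cv2.cvtColor(im,cv2.COLOR_RGB2HSV)
cv2.imwrite('pics/s11c.png',cv2.resize(im[50:250,120:350,::-1],None,fx=3,fy=3,interpolation=cv2.INTER_CUBIC))
E
```

```text
clock: 17.65
position: [0.5413, -0.1738, 0.3508]
tool_rot: [2.779, 0.379, 3.081]
force: [-0.8, 0.5, -4.7]
grip_width: 0.018
[ 0.54129392 -0.17380878  0.35076869] [ 0.55  0.25 -0.09  1.8  -0.57  0.96  2.34]
[-0.36684178 -0.33278572  0.86872365] 29.68934406021352
```

View pics/s11c.png

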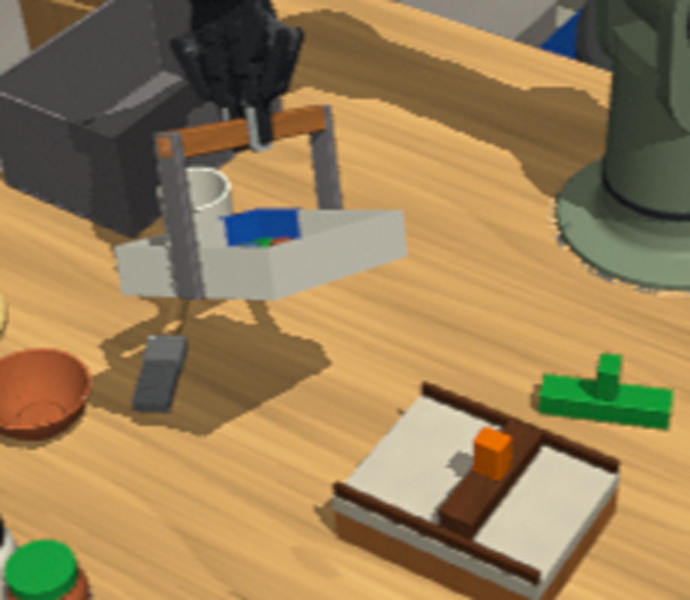

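View pics/w11.png

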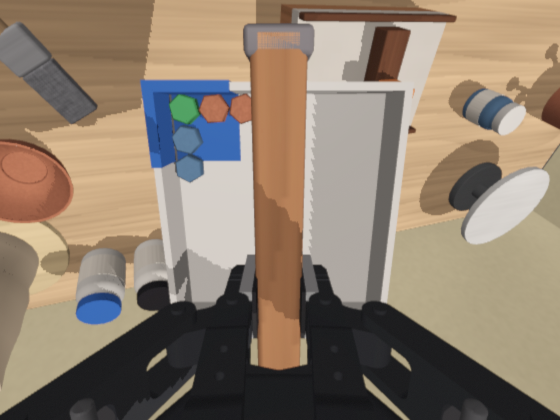

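The tray is tilted and all five chips lie against the blue corner in an L: green (184,108), reds (213,107) and (243,108), blues (187,138) and (190,167). Now I'll measure the tray's true tilt and how far the chips are from the corner.

Run:
```python
from meas import *
C,im,d=load('wrist','w11'); P=cloud(C,d)
# floor plane: pixels in open floor areas
m=np.zeros((420,560),bool); m[190:280,195:235]=1; m[130:240,320:370]=1; m&=d>0
Q=P[m]; c=Q.mean(0); n=np.linalg.svd(Q-c,full_matrices=False)[2][2]; n*=np.sign(n[2]); print('res',((Q-c)@n).std(),n,np.degrees(np.arccos(n[2])),np.degrees(np.arctan2(n[1],n[0])))
s=bot.observe(); M=R.from_euler('xyz',s['tool_rot']).as_matrix(); tx=-M[:,0]; tx-=n*(tx@n); tx/=np.linalg.norm(tx); ty=np.cross(n,tx)
loc=lambda p:np.array([(p-c)@tx,(p-c)@ty,(p-c)@n])*1000
# inside extents on floor from pixels near plane
near=abs((P-c)@n)<.004; L=np.stack([(P-c)@tx,(P-c)@ty],-1)*1000
ok=near&(abs(L[...,0])<150)&(abs(L[...,1])<150)
print('floor pct',np.percentile(L[ok][:,0],[.2,99.8]),np.percentile(L[ok][:,1],[.2,99.8]))
bar=np.array(s['position'])-M[:,2]*.019; print('bar in plane frame',loc(bar))
b=loc(bar); corner=np.array([b[0]-90,b[1]-80])
for nm,(r,cc) in dict(green=(108,184),red1=(107,213),red2=(108,243),bl1=(138,187),bl2=(167,190)).items():
    q=loc(P[r-3:r+4,cc-3:cc+4].reshape(-1,3).mean(0)); print(nm,(q[:2]-corner).round(1),q[2].round(1))
a=cv2.imread('pics/w11.png'); cv2.imwrite('pics/w11c.png',cv2.resize(a[70:200,130:300],None,fx=4.5,fy=4.5,interpolation=cv2.INTER_CUBIC))
```

```text
res 0.01003236826965823 [-0.34302916 -0.31677104  0.88430035] 27.83445552675413 -137.2790013164733
floor pct [-87.35623026  92.48247987] [-91.38919579  69.13371595]
bar in plane frame [  0.53615275 -12.77028852 122.74628371]
green [12.5 13.6] 7.7
red1 [11.8 34.6] 8.3
red2 [12.5 56.1] 8.5
bl1 [33.6 13.9] 8.4
bl2 [54.2 15.5] 13.6
```

View pics/w11c.png

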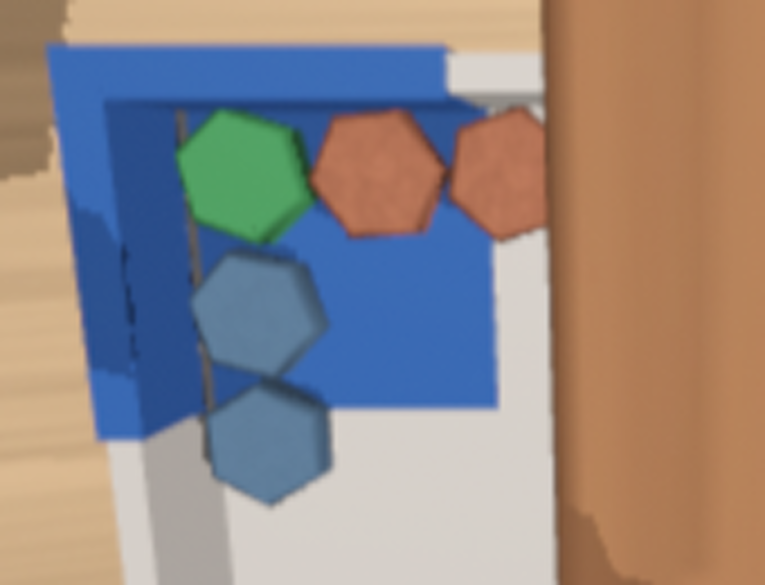

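The chips are in contact with each other and the outermost is about 57 mm from the corner, which is what packing five 22 mm chips there gives. The plane fit had outliers (residual 10 mm), so I'll refit the tilt robustly and check the final state once more.

Run:
```python
from meas import *
s=bot.observe(); M=R.from_euler('xyz',s['tool_rot']).as_matrix(); n0=-M[:,2]; bar=s['position']-M[:,2]*.019
C,im,d=snap('wrist','w12'); P=cloud(C,d)
h=(P-bar)@n0; L=np.stack([(P-bar)@-M[:,0],(P-bar)@M[:,1]],-1)
m=(d>0)&(abs(h+.12)<.02)&(abs(L[...,0])<.08)&(abs(L[...,1])<.07)
for k in range(6):
    Q=P[m]; c=Q.mean(0); n=np.linalg.svd(Q-c,full_matrices=False)[2][2]; n*=np.sign(n[2]); r=(P-c)@n
    m=m&(abs(r)<max(.003,2*r[m].std()))
print(m.sum(),r[m].std(),n,'tilt',np.degrees(np.arccos(n[2])),'az',np.degrees(np.arctan2(n[1],n[0])),'vs tool',np.degrees(np.arccos(n@n0)))
print('lowest floor z',(bar-n*.12-.09*-M[:,0]-.08*M[:,1])[2]); print(s['clock'],abs(s['qd']).max(),s['grip_width'])
a,b=np.load('pics/w11.npz')['im'],im; print('image change',np.abs(a.astype(int)-b).mean())
```

```text
18815 0.0006741804140233831 [-0.3622826  -0.33177068  0.87102212] tilt 29.422365219997864 az -137.51721250388388 vs tool 0.3080030282613264
lowest floor z 0.20303259442408822
17.8 0.005812818221163426 0.018012562966487868
image change 0.608202947845805
```

The tilt is 29.4°, and the azimuth of −137.5° points at the corner (ideal −138). Nothing is moving, and the lowest point is 0.20 m up. Handing in.

```bash
python3 -c "
from workcell import bot
print(bot.job_done())"
```

```text
the job is handed in; nothing more can be done
None
```

The job is done and handed in at about 18 s of the 53 s allowed. I pushed all five chips off the board into the tray with the orange-grip scraper and stood the scraper back upright on the board. The arm now holds the tray in the air by its bar, tilted towards the blue corner. The green look-alike was left alone.

**Last checks:**
- **Tray:** it is tilted 29.4° by camera (29.7° by the tool pose), straight down towards the blue corner. It is clear of the table and board, with its lowest floor point about 0.20 m up. It is still, and gripped at 120 N.
- **Chips:** all five rest in the blue corner, touching each other in an L. The outermost two are about 57 mm from the corner point, so they lie partly beyond the blue patch. Five chips this size can hardly pack closer.
- **Scraper:** it stands free and upright on the board in the last scene picture.

**What failed or disagreed:**
- My first move call was refused because it left out some keys; nothing moved.
- My first fit of the tray floor had a 10 mm residual and gave 27.8°. The robust refit (0.7 mm residual) gave the 29.4° above.

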